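# Lock a child-resistant cap on a sample bottle and stand it in the containment tray

### The job

The square white sample bottle stands open in the dark grey nest; its push-and-turn child-resistant cap, the dark blue one, lies beside it on the bench. Set the cap on the neck, press it down against its spring and, keeping it pressed, turn it clockwise until it stops, then let go of it so that it springs up with the neck's lugs caught inside it; cap and lugs must never bear on each other with more than 50 N. Then lift the locked bottle out of the nest and leave it standing upright on the floor of the grey tray next to the two bottles already there, without disturbing those two.

Things in the scene. Friction and masses are not known exactly. Their poses are not given: they have to be found in the camera images.
- nest: Dark grey anodised bottle nest fixed to the bench: block 100 x 100 x 28 mm, screwed flanges 8 to 13 mm high reach 73 mm out along its y. Its square pocket, 60.5 mm wide and 18 mm deep, keeps the bottle from turning. Origin: centre of the underside, on the bench; z up; x, y along the pocket's sides. Pocket floor 10 mm above the origin.
- bottle: Square white plastic bottle, open, loose, 0.2 to 0.4 kg, standing in the nest. Origin: centre of its underside; z up its axis; x and y square to its flat faces. Body 58 x 58 mm up to z = 66 mm, then a round shoulder and collar of radius 27 mm up to z = 84 mm, then the neck of radius 19 mm.
- neck_rim (a point): Centre of the bottle's mouth, 101 mm above the bottle's origin, outer edge tapered. Four lugs, 90 degrees apart, stick out of the neck to 23.5 mm off the axis, each 5 mm wide, 92.5 to 97 mm above the bottle's origin. The neck was moulded at a chance angle to the square  the poses do not tell where the lugs point; they must be seen or felt.
- cap: Dark blue ribbed round cap, loose, 56 mm across, 26 mm high, 0.07 kg, lying open side down. Origin: centre of its lower edge; z up; its +x, +y, -x, -y axes run through the four white radial marks on top. Under each mark its inner ledge has a gap: the lugs pass when marks and lugs agree within 15 degrees (any with any); else the cap rests on the lugs, its origin 97 mm above the bottle's.
- cap_top (a point): Centre of the cap's top, 26 mm above its origin. With the lugs in the gaps a sprung disc inside carries the cap, origin 93 mm above the bottle's. Pressing takes 3 N at first, 9 N at the hard stop on the collar, origin 84 mm above the bottle's. It turns only if pressed within about 1 mm of it; otherwise it blocks when marks and lugs are 18 degrees apart, as it always does counter-clockwise.
- cap_mark (a point): Outer end of the white mark on the cap's +x, 24 mm off its axis. Kept pressed, the cap turns clockwise (from above) to an end stop, 45 to 49 degrees past mark-on-lug, so 27 to 67 degrees from where it dropped on. Let go there, it springs up and is locked, origin 88.5 mm above the bottle's, and the bottle can be lifted by it. At the stop every 0.1 N m of moment adds about 5 N to the press.
- tray: Grey plastic containment tray fixed on the bench, 150 (x) x 220 (y) x 30 mm, walls 4 mm, inner floor 4 mm above the origin. Origin: centre of its underside, z up. Its -y half holds the amber jar and the dropper bottle; its +y half is free (middle of the free place: x = 0, y = +50 mm).
- amber_jar: Amber jar with a green ribbed lid, 48 mm across, 80 mm high, loose, in the tray's -y half. Origin: centre of its underside.
- dropper_bottle: Brown dropper bottle with a black rubber bulb, 33 mm across, 102 mm high, loose, in the tray's -y half. Origin: centre of its underside.
Things that resemble listed ones, but are neither listed nor needed, are in the scene too. What is shaped like the bottle but purple or red is not meant.

How it is judged:
By the outcome, as a careful person would: the job done as asked, in the order asked, and still so for the second after the job is handed in, with the robot touching nothing.
It also fails if it takes over 70 s, if anything falls off the work surface, if the arm or the gripper's body presses on something with over 40 N, if the wrist force passes 120 N, or if a joint passes its speed limit or range.

### The arm

A 6-joint arm with a two-finger parallel gripper is mounted at the origin on a cart in front of the work surface, level with it; the furniture and walls round the work are solid. World frame = base frame: x ahead of the robot, y to its left, z up, the work surface at z = 0. Lengths are in m, angles in rad, forces in N, time in s.
With the tool pointing down it reaches from about 0.35 to 0.975 m from the base axis. Payload 4.9 kg.
Tool frame: the origin (TCP) lies on the front face of the gripper's body, between the roots of the fingers; the fingertips stand ctrl.finger_overhang ahead of it and the grasp point (between the pads) lies 54 mm ahead of it (ctrl.finger_overhang is the distance from the TCP to the fingertips, in m); z points along the fingers, y is the line along which they close (so a half turn about z gives the same grasp; the last joint's range is limited). The gripper opens to 85 mm and grips with 20 to 120 N. Pads are 22 mm wide; open, the fingers measure 114 mm over their backs; the gripper's body (76 mm by 85 mm) begins 54 mm behind the grasp point. The pads swing forward as they close: fully open they stand 13 mm farther back than shut.
Start: joints at [-1.283, 0.053, 1.613, -0, 1.476, -0.119], TCP at [0.247, -0.574, 0.304] pointing down, gripper open.
Joint ranges: [-3.01, 3.01], [-1.01, 2.22], [0.06, 2.58], [-1.02, 4.17], [0.09, 2.62], [-3.14, 3.14]. Speed limits (rad/s): [2.57, 2.57, 3.14, 3.14, 3.14, 3.14].

### API

Orientations are given as a rotation vector (axis times angle).
In Python, from station import ctrl, vision gives the robot as it stands. The module is installed in compiled form; this text tells all that it offers.
- The arm moves only by the tool drive_tool, never from a script. Its argument "rows" is a list of rows, each a list of 2 entries, a list of its own where there are three numbers: the shift along the tool's x, y, z in m, then the turn about the tool's z in rad. A call has 1 to 10 rows; each row shifts and turns the commanded pose from where the row before left it, along the tool's axes as they then stand; what a row does not reach is not made up. A row lasts 1/10 s, in which the tool goes at most 50 mm and 8.59 degrees, less where a joint would pass 70% of its speed; a pose out of reach is approached as far as the arm can. A call with a gripper value outside its range is refused whole. "jaw" is the closure, from 0 (fully open) to 1 (shut), set as the call begins (left out, the last holds). The fingers move at their own pace and stop on an object; "grip_force" is the grip in N (left out, the last holds). Time passes only in rows, so rows that do not move let the fingers close. It gives the time, the measured TCP pose, the force, the opening and the grip force at its end, in the units of the state.
- ctrl.get_obs(): the state, without advancing time (a new reading comes with each control period).
- vision.get_image(name): name is "scene" or "top"; returns a dict with "image" (480x640x3 uint8, blue, green, red), "vertical_fov" (degrees; the focal length in pixels is half the picture's height over the tangent of half this angle, whatever the lens; pixels are square), "cx", "cy" (the principal point, pixels), "dist_coeffs" ([k1, k2, p1, p2, k3] as OpenCV has them; the pictures are not rectified), "R" (3x3) and "t" (3): a world point X has camera coordinates R X + t. Camera axes: x right, y down, z forward; pixel columns grow to the right and rows downward; lengths in m; the calibration is good to about 2 mm. A picture is of the moment at which its call begins. There is no depth.
- ctrl.finish_job(): hands the job in; it is judged then, once.
The state is a dict: "t": time; "q": joint angles; "dq": joint speeds; "effort": joint torques, N m; "tool_pos": TCP position; "tool_rot": TCP orientation; "contact_force": force on the tool from outside, world axes, zero at the start; "wrist_torque": the same for the moment, N m; "opening": finger opening in m; "grip_force": force on a finger pad.
Only numpy, scipy, OpenCV 4.12 (cv2) and the standard library are available. Lean on these libraries where they do the work, as an engineer would, in place of code of your own. Each camera call takes 0.05 s, during which the arm holds its last target. There are 200 camera calls.

## Working session

There is one attempt and no reset: what is moved stays moved. The work goes in short steps, Python scripts to look and compute and a tool call to move; the robot and the scene stay as the last step left them, time stands still between calls to the robot, and variables do not carry over. Pictures are saved under pics/ and viewed, at most 10 in all, crops included, and the job is handed in when it is done.

Besides the shell and the picture viewer there is one more tool, called after "Request:" as name([rows], argument=value, ...), one row to a line, values as JSON. drive_tool: Moves the arm, as the interface text tells. Its arguments: {"type":"object","properties":{"rows":{"type":"array","items":{"type":"array"}},"jaw":{"type":"number"},"grip_force":{"type":"number"}},"required":["rows"]}

```bash
mkdir -p pics
cat > h.py <<'E'
import numpy as np, cv2
from station import ctrl, vision
def K(d):
    f=240/np.tan(np.radians(d["vertical_fov"])/2)
    return np.array([[f,0,d["cx"]],[0,f,d["cy"]],[0,0,1.]])
def ray(d,uv,z):
    p=cv2.undistortPoints(np.array([[uv]],float),K(d),np.array(d["dist_coeffs"],float))[0,0]
    R=np.array(d["R"]);t=np.array(d["t"]);c=-R.T@t;r=R.T@np.array([p[0],p[1],1]);return c+r*(z-c[2])/r[2]
def proj(d,X):
    return cv2.projectPoints(np.atleast_2d(np.array(X,float)),cv2.Rodrigues(np.array(d["R"]))[0],np.array(d["t"],float),K(d),np.array(d["dist_coeffs"],float))[0][:,0]
E
python3 - <<'E'
from h import *
import pickle
for n in("scene","top"):
    d=vision.get_image(n);cv2.imwrite(f"pics/{n}0.png",d["image"]);pickle.dump(d,open(n+"0.pkl","wb"))
    print(n,d["vertical_fov"],-np.array(d["R"]).T@np.array(d["t"]),np.round(d["R"],2).tolist())
o=ctrl.get_obs();print(o,ctrl.finger_overhang)
E
```

```text
scene 56.19771282451577 [0.1599417  0.58799802 0.65355253] [[-0.85, -0.53, 0.01], [-0.34, 0.53, -0.78], [0.41, -0.66, -0.63]]
top 44.601540332826815 [ 0.36881791 -0.03032044  1.59688165] [[-0.01, -1.0, 0.0], [-0.99, 0.01, -0.13], [0.13, -0.0, -0.99]]
{'t': 0.1, 'q': array([-1.28303348e+00,  5.32687821e-02,  1.61423471e+00,  2.22834673e-06,
        1.47598978e+00, -1.18996355e-01]), 'dq': array([ 6.61835157e-04, -1.38377879e-03, -4.01686582e-03, -1.21996590e-03,
       -6.59394420e-05,  3.92435170e-04]), 'effort': array([ 1.03640530e-03, -3.94902885e+01, -3.71361744e+01, -1.02105032e-04,
        3.90881411e-03,  1.16126398e-05]), 'tool_pos': array([ 0.2471442 , -0.57356238,  0.3027529 ]), 'tool_rot': array([-3.07498810e+00, -6.34157332e-01,  2.48004075e-04]), 'contact_force': array([1.06184247, 0.99301815, 0.21265855]), 'wrist_torque': array([ 0.00899241, -0.00337915, -0.0311426 ]), 'grip_force': 0.0, 'opening': 0.08510537187934793} 0.0726
```

View pics/top0.png

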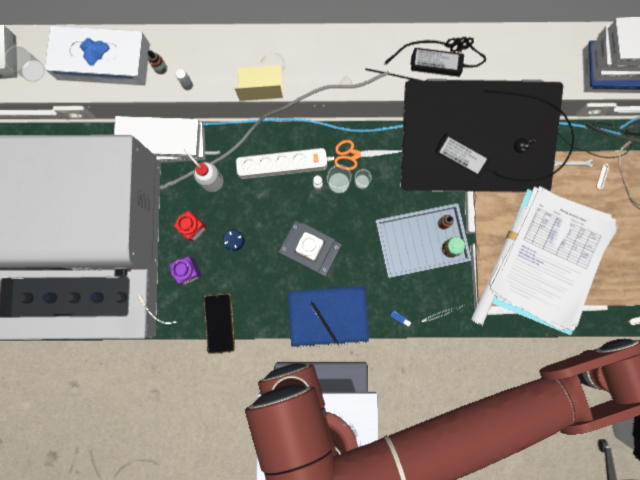

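View pics/scene0.png

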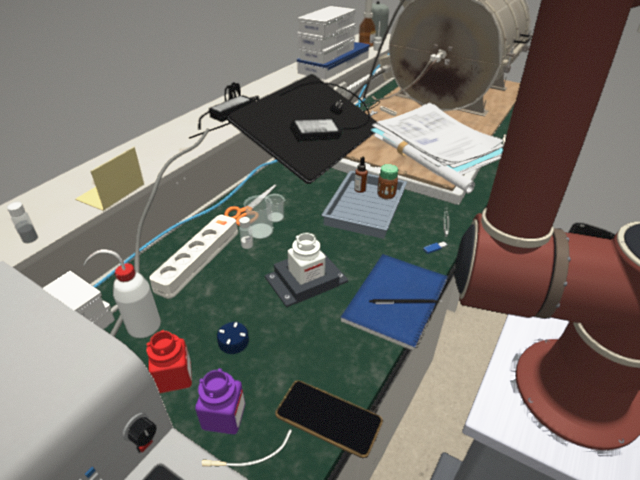

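The top view shows the dark blue cap at (233,240), the white bottle in the nest at (310,245) and the tray at (424,240) with the jar (455,246) and dropper (447,221). Look-alikes are the red bottle (188,226), the purple bottle (184,270) and the blue notebook (329,317). I choose the white bottle and the dark blue round cap, and check both in a crop.

Run:
```python
from h import *
a=cv2.imread("pics/top0.png");b=cv2.imread("pics/scene0.png")
def c(i,u,v,w=25,h=None):
    return cv2.resize(i[v-w:v+w,u-w:u+w],(300,300),interpolation=cv2.INTER_CUBIC)
def c2(i,u,v,w):return cv2.resize(i[v-w:v+w,u-w:u+w],(300,300),interpolation=cv2.INTER_CUBIC)
m=np.vstack([np.hstack([c2(a,233,240,15),c2(a,310,246,15)]),np.hstack([c2(b,233,337,25),c2(b,307,258,30)])])
cv2.imwrite("pics/crop1.png",m)
```

```text
(no output)
```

View pics/crop1.png

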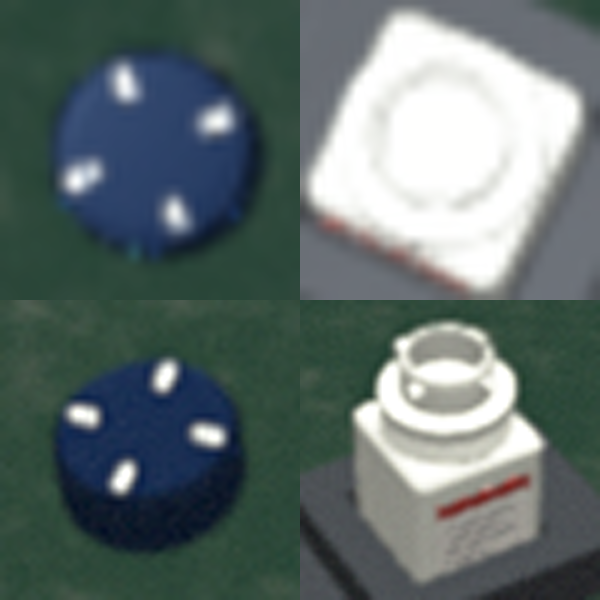

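The crops confirm the cap (four white marks) and the open white bottle. Its lugs show in the scene crop at about (400,348), (415,390) and (488,383).

Run:
```python
from h import *
import pickle
T=pickle.load(open("top0.pkl","rb"));S=pickle.load(open("scene0.pkl","rb"))
def m(p,s,o):return ((p[0]+.5)/s-.5+o[0],(p[1]+.5)/s-.5+o[1])
for n,d,L,s,o in(("T",T,[(125,83),(215,122),(176,215),(82,178)],10,(218,225)),("S",S,[(166,77),(208,134),(123,177),(83,116)],6,(208,312))):
    P=np.array([ray(d,m(p,s,o),.026)[:2] for p in L]);c=P.mean(0);print(n,"cap",c.round(4),np.degrees(np.arctan2(*(P-c).T[::-1])).round(1),np.hypot(*(P-c).T).round(4))
P=np.array([ray(T,m(p,10,(295,231)),.076)[:2] for p in [(100,10),(280,100),(195,295),(10,200)]]);print("body T",P.mean(0).round(4),[np.degrees(np.arctan2(*(P[(i+1)%4]-P[i])[::-1])).round(1) for i in range(4)])
print("rim T",ray(T,m((140,137),10,(295,231)),.111).round(4))
s=lambda p:m((p[0]-300,p[1]-300),5,(277,228))
print("rim S",ray(S,s((448,351)),.111).round(4))
c=ray(S,s((448,351)),.111)[:2]
for p in[(400,348),(415,390),(488,383)]:
    q=ray(S,s(p),.105)[:2];print("lug",q.round(4),np.degrees(np.arctan2(*(q-c)[::-1])).round(1),np.hypot(*(q-c)).round(4))
# tray corners px in top, rough
P=np.array([ray(T,p,.030)[:2] for p in[(376,218),(462,204),(471,263),(386,277)]]);print("tray",P.mean(0).round(3),P.round(3).tolist())
print("jar",ray(T,(455,246),.08).round(3),"drop",ray(T,(446,221),.1).round(3))
```

```text
T cap [0.5576 0.2276] [  20.8  -67.3 -157.5  112.9] [0.0194 0.0191 0.0193 0.0197]
S cap [0.5597 0.227 ] [ -69.  -156.8  111.1   21.9] [0.0192 0.0194 0.0196 0.0194]
body T [0.5342 0.0188] [np.float64(-117.1), np.float64(156.3), np.float64(62.4), np.float64(-25.3)]
rim T [0.534  0.0193 0.111 ]
rim S [0.5368 0.0174 0.111 ]
lug [0.5579 0.0197] 6.0 0.0212
lug [0.5385 0.0381] 85.3 0.0208
lug [0.5171 0.0195] 174.1 0.0198
tray [ 0.552 -0.289] [[0.613, -0.161], [0.65, -0.395], [0.49, -0.414], [0.454, -0.185]]
jar [ 0.531 -0.361  0.08 ] drop [ 0.594 -0.336  0.1  ]
```

Request:
drive_tool([
  [[0.03,-0.03,0],0],
  [[0.035,-0.035,0],0],
  [[0.035,-0.035,0],0],
  [[0.035,-0.035,0],0],
  [[0.035,-0.035,0],0],
  [[0.035,-0.035,0],0],
  [[0.035,-0.035,0],0],
  [[0.035,-0.035,0],0],
  [[0.035,-0.035,0],0],
  [[0.035,-0.035,0],0],
], jaw=0.0, grip_force=30)

```text
t: 1.1
tool_pos: [0.4277, -0.1186, 0.3036]
tool_rot: [3.077, 0.634, 0.0]
contact_force: [1.1, 0.3, 0.3]
opening: 0.0855
grip_force: 0.0
```

Request:
drive_tool([
  [[0.035,-0.035,0],0],
  [[0.035,-0.035,0],0],
  [[0.035,-0.035,0],0],
  [[0.035,-0.035,0],0],
  [[0.035,-0.035,0],0],
  [[0.035,-0.035,0.03],0],
  [[0.03,-0.03,0.03],0],
  [[0.01,-0.015,0.03],0],
  [[0,0,0.03],0],
  [[0,0,0],0],
])

```text
t: 2.1
tool_pos: [0.5499, 0.2047, 0.1829]
tool_rot: [3.076, 0.637, -0.018]
contact_force: [-0.7, -0.2, -1.2]
opening: 0.0851
grip_force: 0.0
```

```bash
cat >> h.py <<'E'
def to(x,y,z=None):
    "remaining shift in tool axes, tool-x heading (deg)"
    o=ctrl.get_obs();R=cv2.Rodrigues(o["tool_rot"])[0];p=o["tool_pos"]
    d=R.T@(np.array([x,y,p[2] if z is None else z])-p)
    print("t",o["t"],"pos",p.round(4),"shift",d.round(4),"heading",np.degrees(np.arctan2(R[1,0],R[0,0])).round(2),"tilt",R[2].round(3),"F",o["contact_force"].round(1),"M",o["wrist_torque"].round(2),"op",o["opening"].round(4),"q",o["q"].round(2))
E
python3 -c "
from h import *
to(.5586,.2273,.12)"
```

```text
Traceback (most recent call last):
  File "h.py", line 15, in to
    print("t",o["t"],"pos",p.round(4),"shift",d.round(4),"heading",np.degrees(np.arctan2(R[1,0],R[0,0])).round(2),"tilt",R[2].round(3),"F",o["contact_force"].round(1),"M",o["wrist_torque"].round(2),"op",o["opening"].round(4),"q",o["q"].round(2))
                                                                                                                                                                                                           ^^^^^^^^^^^^^^^^^^
AttributeError: 'float' object has no attribute 'round'
```

Request:
drive_tool([
  [[0.008,-0.009,0.03],0],
  [[0.009,-0.0085,0.033],0],
  [[0,0,0],0],
  [[0,0,0],0],
], jaw=0.2)

```text
t: 2.5
tool_pos: [0.5621, 0.2271, 0.127]
tool_rot: [3.077, 0.634, -0.0]
contact_force: [-0.3, 0.5, 0.8]
opening: 0.0683
grip_force: 0.0
```

```bash
sed -i 's/o\["opening"\].round(4)/round(o["opening"],4)/' h.py
python3 - <<'E'
from h import *
to(.5586,.2273,.078)
ims=[]
o=ctrl.get_obs();R=cv2.Rodrigues(o["tool_rot"])[0]
d=vision.get_image("scene");i=d["image"]
for k in(.054,.0726,.085):
  print(k,proj(d,[o["tool_pos"]+R@np.array([0,s*(o["opening"]/2),k]) for s in(-1,1)]).round(0).tolist())
u,v=proj(d,[[.5586,.2273,.05]])[0].astype(int);print(u,v)
w=60;a=i[v-w:v+w,u-w:u+w]
cv2.imwrite("pics/ap1.png",cv2.resize(a,(600,600),interpolation=cv2.INTER_CUBIC));print(u-w,v-w)
E
```

```text
t 2.5 pos [0.5621 0.2271 0.127 ] shift [-0.0031 -0.0016  0.049 ] heading 23.29 tilt [-0.  0. -1.] F [-0.3  0.5  0.8] M [-0.02 -0.04  0.03] op 0.0683 q [ 0.26  0.18  1.79 -0.    1.17  1.43]
0.054 [[221.0, 329.0], [233.0, 300.0]]
0.0726 [[223.0, 337.0], [234.0, 307.0]]
0.085 [[224.0, 341.0], [235.0, 312.0]]
230 324
170 264
```

View pics/ap1.png

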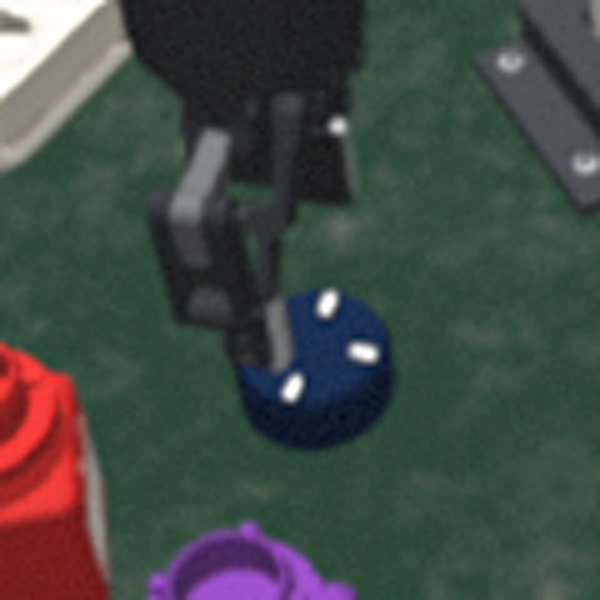

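The near fingertip shows at crop (275,370), which is scene (225,338), as the 72.6 mm overhang predicts. It stands over the cap, so I descend and grip.

Request:
drive_tool([
  [[-0.003,-0.0015,0],0],
  [[0,0,0.02],0],
  [[0,0,0.02],0],
  [[0,0,0.008],0],
  [[0,0,0],0],
  [[0,0,0],0],
  [[0,0,0],0],
], jaw=0.08)

```text
t: 3.25
tool_pos: [0.5596, 0.2279, 0.0798]
tool_rot: [-3.077, -0.634, -0.004]
contact_force: [1.0, 0.2, -0.2]
opening: 0.0787
grip_force: 0.0
```

Request:
drive_tool([
  [[0,0,0],0],
  [[0,0,0],0],
  [[0,0,0],0],
  [[0,0,0],0],
  [[0,0,0],0],
  [[0,0,0],0],
], jaw=1.0, grip_force=30)

```text
t: 3.85
tool_pos: [0.5593, 0.2279, 0.0793]
tool_rot: [-3.077, -0.635, -0.003]
contact_force: [0.2, -0.5, 5.8]
opening: 0.0553
grip_force: 32.5
```

```bash
python3 -c "
from h import *
to(.5586,.2273,.078);print(ctrl.get_obs()['grip_force'])"
```

```text
t 3.85 pos [0.5593 0.2279 0.0793] shift [-0.0009  0.0003  0.0013] heading 23.31 tilt [ 0.002  0.    -1.   ] F [ 0.2 -0.5  5.8] M [-0.04  0.15  0.  ] op 0.0553 q [ 0.26  0.24  1.81 -0.    1.09  1.43]
32.53669618628919
```

Request:
drive_tool([
  [[0,0,-0.03],0],
  [[0,0,-0.045],0],
  [[0,0,-0.045],0],
  [[-0.02,0.035,-0.016],0],
  [[-0.021,0.037,0],0],
  [[-0.021,0.037,0],0],
  [[-0.021,0.037,0],0],
  [[-0.022,0.037,0],0],
  [[0,0,0],0],
  [[0,0,0],0],
])

```text
t: 4.85
tool_pos: [0.5342, 0.0175, 0.2136]
tool_rot: [-3.077, -0.631, 0.001]
contact_force: [0.1, -0.6, -0.3]
opening: 0.0551
grip_force: 32.3
```

Request:
drive_tool([
  [[0,0,0],0.131],
  [[0,0,0],0.131],
  [[0,0,0],0.131],
  [[0,0,0],0],
  [[0,0,0],0],
])

```text
t: 5.35
tool_pos: [0.5345, 0.0192, 0.2138]
tool_rot: [-3.141, -0.028, 0.001]
contact_force: [-0.1, -0.4, -1.0]
opening: 0.0549
grip_force: 32.3
```

Run:
```python
from h import *
import pickle
to(.5355,.0185,.215)
ims=[]
for n,w in(("scene",40),("top",20)):
    d=vision.get_image(n);pickle.dump(d,open(n+"1.pkl","wb"));u,v=proj(d,[[.5355,.0185,.14]])[0].astype(int);print(n,u-w,v-w)
    ims.append(cv2.resize(d["image"][v-w:v+w,u-w:u+w],(400,400),interpolation=cv2.INTER_CUBIC))
cv2.imwrite("pics/over.png",np.hstack(ims))
```

```text
t 5.35 pos [0.5345 0.0192 0.2138] shift [ 0.0009  0.0007 -0.0012] heading 1.04 tilt [-0. -0. -1.] F [-0.1 -0.4 -1. ] M [ 0.01  0.01 -0.03] op 0.0549 q [-0.1  -0.09  1.91  0.    1.32  1.45]
scene 266 186
top 288 222
```

View pics/over.png

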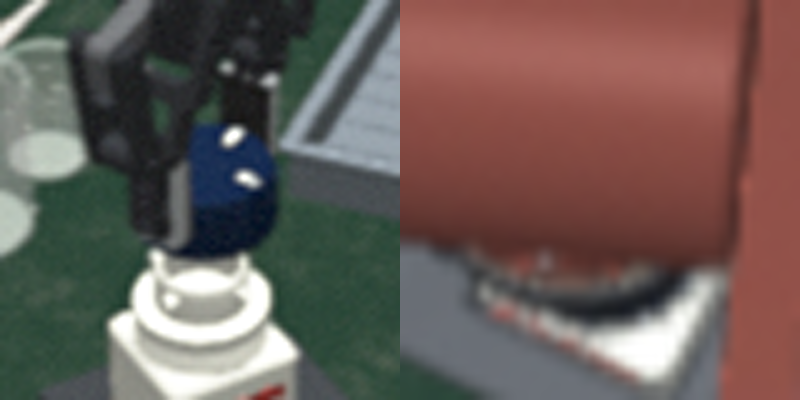

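In the scene crop, the cap's visible marks are at (235,137) and (248,180), and the lugs at (157,258) and (172,300). The arm hides the top view.

Run:
```python
from h import *
import pickle
S=pickle.load(open("scene1.pkl","rb"))
s=lambda p:((p[0]+.5)/5-.5+266,(p[1]+.5)/5-.5+186)
z=.1605
a,b=[ray(S,s(p),z)[:2] for p in((235,137),(248,180))]
print(a,b,np.hypot(*(a-b)))
m=(a+b)/2;e=(b-a)/np.hypot(*(b-a))
for n in(np.array([-e[1],e[0]]),np.array([e[1],-e[0]])):
    c=m+n*.0137;print("centre",c.round(4),np.degrees(np.arctan2(*(a-c)[::-1])).round(1),np.degrees(np.arctan2(*(b-c)[::-1])).round(1))
# silhouette: cap right edge x=278,y~185 at mid-height ; predicted outlines for tcp-centred cap & rim/lug model
p=ctrl.get_obs()["tool_pos"]
un=lambda q:((q-[266,186]+.5)*5-.5).round(0).tolist()
for hd in(-2,1):
  print("pred marks",hd,un(proj(S,[[p[0]+.0194*np.cos(np.radians(hd+k)),p[1]+.0194*np.sin(np.radians(hd+k)),z] for k in(0,90,180,270)])))
for cx,cy in((.5355,.0185),(.537,.0185)):
  for h in(-8,0,6):
    print("lugs",cx,cy,h,un(proj(S,[[cx+.0225*np.cos(np.radians(h+k)),cy+.0225*np.sin(np.radians(h+k)),.10475] for k in(0,90,180)])))
```

```text
[ 5.33475909e-01 -4.00945746e-04] [0.51468835 0.020202  ] 0.027882862066711422
centre [0.514  0.0007] -3.1 87.9
centre [0.5342 0.0191] -92.1 176.9
pred marks -2 [[163.0, 144.0], [175.0, 187.0], [248.0, 179.0], [234.0, 136.0]]
pred marks 1 [[161.0, 145.0], [177.0, 188.0], [249.0, 177.0], [232.0, 136.0]]
lugs 0.5355 0.0185 -8 [[161.0, 253.0], [166.0, 304.0], [249.0, 300.0]]
lugs 0.5355 0.0185 0 [[157.0, 257.0], [172.0, 307.0], [253.0, 296.0]]
lugs 0.5355 0.0185 6 [[153.0, 260.0], [178.0, 309.0], [256.0, 292.0]]
lugs 0.537 0.0185 -8 [[158.0, 252.0], [163.0, 303.0], [245.0, 299.0]]
lugs 0.537 0.0185 0 [[153.0, 256.0], [169.0, 306.0], [250.0, 294.0]]
lugs 0.537 0.0185 6 [[150.0, 259.0], [174.0, 308.0], [253.0, 291.0]]
```

Request:
drive_tool([
  [[0.001,0.0005,0.012],0],
  [[0,0,0.01],0],
  [[0,0,0.004],0],
  [[0,0,0.002],0],
  [[0,0,0],0],
])

```text
t: 5.95
tool_pos: [0.5354, 0.0176, 0.1856]
tool_rot: [-3.141, -0.022, 0.001]
contact_force: [-0.1, 0.2, -0.4]
opening: 0.0547
grip_force: 32.3
```

Request:
drive_tool([
  [[0,0,0.001],0],
  [[0,0,0.001],0],
  [[0,0,0.001],0],
  [[0,0,0],0],
])

```text
t: 6.35
tool_pos: [0.5357, 0.0176, 0.1832]
tool_rot: [3.141, 0.021, 0.001]
contact_force: [1.0, 0.3, -0.3]
opening: 0.0553
grip_force: 32.3
```

Request:
drive_tool([
  [[0,0,0.001],0],
  [[0,0,0.001],0],
  [[0,0,0.001],0],
  [[0,0,0],0],
])

```text
t: 6.75
tool_pos: [0.5358, 0.0176, 0.1806]
tool_rot: [3.141, 0.022, 0.001]
contact_force: [-0.3, -0.3, 2.6]
opening: 0.0552
grip_force: 32.7
```

Request:
drive_tool([
  [[0,0,0.001],0],
  [[0,0,0.001],0],
  [[0,0,0.001],0],
  [[0,0,0],0],
])

```text
t: 7.15
tool_pos: [0.5358, 0.0176, 0.1775]
tool_rot: [3.141, 0.022, 0.001]
contact_force: [-1.2, 0.8, 4.9]
opening: 0.0552
grip_force: 32.9
```

Request:
drive_tool([
  [[0,0,0.001],0],
  [[0,0,0.001],0],
  [[0,0,0.001],0],
  [[0,0,0],0],
])

```text
t: 7.55
tool_pos: [0.5359, 0.0176, 0.1749]
tool_rot: [3.141, 0.022, 0.001]
contact_force: [-1.9, 0.7, 6.9]
opening: 0.0551
grip_force: 33.1
```

Request:
drive_tool([
  [[0,0,0.001],0],
  [[0,0,0.001],0],
  [[0,0,0],0],
])

```text
t: 7.85
tool_pos: [0.5359, 0.0176, 0.1733]
tool_rot: [3.141, 0.022, 0.001]
contact_force: [-3.1, 0.5, 9.2]
opening: 0.0553
grip_force: 33.3
```

Request:
drive_tool([
  [[-0.0005,0,0.0005],0],
  [[0,0,0.0005],0],
  [[0,0,0],0],
])

```text
t: 8.15
tool_pos: [0.5359, 0.0176, 0.1733]
tool_rot: [3.141, 0.022, 0.003]
contact_force: [-3.4, 1.1, 12.1]
opening: 0.0548
grip_force: 33.6
```

Request:
drive_tool([
  [[0,0,0.0003],0.06],
  [[0,0,0],0.06],
  [[0,0,0],0.06],
  [[0,0,0],0.06],
  [[0,0,0],0.06],
  [[0,0,0],0],
])

```text
t: 8.75
tool_pos: [0.5368, 0.0174, 0.1732]
tool_rot: [3.109, -0.45, 0.008]
contact_force: [0.2, -0.1, 9.8]
opening: 0.0549
grip_force: 33.4
```

```bash
python3 -c "
from h import *
to(.5355,.0187,.1733)"
```

```text
t 8.75 pos [0.5368 0.0174 0.1732] shift [-0.0016 -0.0009 -0.0001] heading -16.46 tilt [ 0.005 -0.001 -1.   ] F [ 0.2 -0.1  9.8] M [-0.03  0.06 -0.  ] op 0.0549 q [-0.11 -0.04  1.93 -0.    1.24  1.75]
```

Request:
drive_tool([
  [[0,0,0.0005],0.06],
  [[0,0,0],0.06],
  [[0,0,0],0.06],
  [[0,0,0],0.06],
  [[0,0,0],0],
])

```text
t: 9.25
tool_pos: [0.5371, 0.0172, 0.1733]
tool_rot: [-3.033, 0.818, -0.009]
contact_force: [-0.5, -1.2, 10.6]
opening: 0.0552
grip_force: 33.5
```

```bash
python3 -c "
from h import *
to(.5355,.0187,.1733)"
```

```text
t 9.25 pos [0.5371 0.0172 0.1733] shift [-0.0022 -0.0004 -0.0001] heading -30.21 tilt [ 0.006 -0.002 -1.   ] F [-0.5 -1.2 10.6] M [-0.09  0.06 -0.09] op 0.0552 q [-0.11 -0.04  1.93 -0.    1.24  1.99]
```

Request:
drive_tool([
  [[0,0,0.0003],0.05],
  [[0,0,0],0.05],
  [[0,0,0],0.03],
  [[0,0,0],0],
])

```text
t: 9.65
tool_pos: [0.5372, 0.0173, 0.1733]
tool_rot: [-2.973, 1.013, -0.01]
contact_force: [-0.7, -0.4, 12.6]
opening: 0.0554
grip_force: 33.6
```

```bash
python3 -c "
from h import *
to(.5355,.0187,.1733)"
```

```text
t 9.65 pos [0.5372 0.0173 0.1733] shift [-0.0023 -0.0001 -0.0001] heading -37.62 tilt [ 0.005 -0.003 -1.   ] F [-0.7 -0.4 12.6] M [-0.08  0.13 -0.02] op 0.0554 q [-0.11 -0.04  1.93 -0.    1.24  2.12]
```

Request:
drive_tool([
  [[0,0,0],0.035],
  [[0,0,0],0.035],
  [[0,0,0],0],
])

```text
t: 9.95
tool_pos: [0.5372, 0.0173, 0.1732]
tool_rot: [-2.935, 1.116, -0.009]
contact_force: [-1.0, 0.9, 11.8]
opening: 0.0552
grip_force: 33.6
```

```bash
python3 -c "
from h import *
to(.5355,.0187,.1733)"
```

```text
t 9.95 pos [0.5372 0.0173 0.1732] shift [-0.0022  0.0001 -0.0001] heading -41.64 tilt [ 0.005 -0.003 -1.   ] F [-1.   0.9 11.8] M [-0.11  0.17 -0.04] op 0.0552 q [-0.11 -0.04  1.93 -0.    1.24  2.19]
```

Request:
drive_tool([
  [[0,0,0],0.025],
  [[0,0,0],0.025],
  [[0,0,0],0],
])

```text
t: 10.25
tool_pos: [0.5372, 0.0173, 0.1732]
tool_rot: [-2.906, 1.189, -0.009]
contact_force: [-1.2, 0.5, 12.4]
opening: 0.0551
grip_force: 33.6
```

```bash
python3 -c "
from h import *
to(.5355,.0187,.1733)"
```

```text
t 10.25 pos [0.5372 0.0173 0.1732] shift [-0.0022  0.0002 -0.0001] heading -44.49 tilt [ 0.005 -0.004 -1.   ] F [-1.2  0.5 12.4] M [-0.09  0.16 -0.07] op 0.0551 q [-0.11 -0.04  1.93 -0.    1.24  2.24]
```

Request:
drive_tool([
  [[0,0,0],0.02],
  [[0,0,0],0.02],
  [[0,0,0],0],
])

```text
t: 10.55
tool_pos: [0.5372, 0.0173, 0.1732]
tool_rot: [-2.882, 1.246, -0.009]
contact_force: [-0.1, 1.0, 11.7]
opening: 0.0551
grip_force: 33.6
```

```bash
python3 -c "
from h import *
to(.5355,.0187,.1733)"
```

```text
t 10.55 pos [0.5372 0.0173 0.1732] shift [-0.0022  0.0003 -0.0001] heading -46.76 tilt [ 0.005 -0.004 -1.   ] F [-0.1  1.  11.7] M [-0.05  0.13  0.02] op 0.0551 q [-0.11 -0.04  1.93 -0.    1.24  2.28]
```

Request:
drive_tool([
  [[0,0,0],0.02],
  [[0,0,0],0.02],
  [[0,0,0],0],
])

```text
t: 10.85
tool_pos: [0.5373, 0.0173, 0.1733]
tool_rot: [-2.857, 1.303, -0.009]
contact_force: [0.1, 1.0, 11.5]
opening: 0.0553
grip_force: 33.6
```

```bash
python3 -c "
from h import *
to(.5355,.0187,.1733)"
```

```text
t 10.85 pos [0.5373 0.0173 0.1733] shift [-0.0022  0.0005 -0.    ] heading -49.05 tilt [ 0.005 -0.004 -1.   ] F [ 0.1  1.  11.5] M [-0.03  0.16  0.1 ] op 0.0553 q [-0.11 -0.04  1.93 -0.    1.24  2.32]
```

Request:
drive_tool([
  [[0,0,0],0.02],
  [[0,0,0],0.02],
  [[0,0,0],0],
])

```text
t: 11.15
tool_pos: [0.5374, 0.0177, 0.1733]
tool_rot: [-2.829, 1.359, -0.01]
contact_force: [0.4, 2.1, 12.2]
opening: 0.0551
grip_force: 33.6
```

```bash
python3 -c "
from h import *
to(.5355,.0187,.1733)"
```

```text
t 11.15 pos [0.5374 0.0177 0.1733] shift [-0.002   0.0009 -0.    ] heading -51.33 tilt [ 0.004 -0.005 -1.   ] F [ 0.4  2.1 12.2] M [0.26 0.08 0.21] op 0.0551 q [-0.11 -0.04  1.93  0.    1.24  2.36]
```

Request:
drive_tool([
  [[0,0,0],0.015],
  [[0,0,0],0.01],
  [[0,0,0],0],
])

```text
t: 11.45
tool_pos: [0.5375, 0.0179, 0.1733]
tool_rot: [-2.812, 1.394, -0.01]
contact_force: [1.6, 3.0, 11.5]
opening: 0.0551
grip_force: 33.6
```

```bash
python3 -c "
from h import *
to(.5355,.0187,.1733)"
```

```text
t 11.45 pos [0.5375 0.0179 0.1733] shift [-0.0018  0.0011 -0.    ] heading -52.73 tilt [ 0.004 -0.006 -1.   ] F [ 1.6  3.  11.5] M [ 0.32 -0.06  0.26] op 0.0551 q [-0.11 -0.04  1.93  0.    1.24  2.39]
```

Run:
```python
from h import *
import pickle
d=vision.get_image("scene");pickle.dump(d,open("scene2.pkl","wb"));w=30
u,v=proj(d,[[.5365,.018,.115]])[0].astype(int);print(u-w,v-w)
cv2.imwrite("pics/turn.png",cv2.resize(d["image"][v-w:v+w,u-w:u+w],(600,600),interpolation=cv2.INTER_CUBIC))
un=lambda q:((q-[u-w,v-w]+.5)*10-.5).round(0).tolist()
for h in(-44,-48,-52,-56,-60):
    print(h,un(proj(d,[[.5372+.0194*np.cos(np.radians(h+k)),.0177+.0194*np.sin(np.radians(h+k)),.120] for k in(0,90,180,270)])))
```

```text
276 206
-44 [[282.0, 227.0], [205.0, 301.0], [327.0, 347.0], [401.0, 272.0]]
-48 [[288.0, 226.0], [204.0, 296.0], [320.0, 348.0], [403.0, 276.0]]
-52 [[295.0, 225.0], [203.0, 292.0], [312.0, 349.0], [404.0, 280.0]]
-56 [[302.0, 225.0], [203.0, 288.0], [305.0, 349.0], [404.0, 284.0]]
-60 [[309.0, 225.0], [203.0, 283.0], [298.0, 349.0], [404.0, 289.0]]
```

View pics/turn.png

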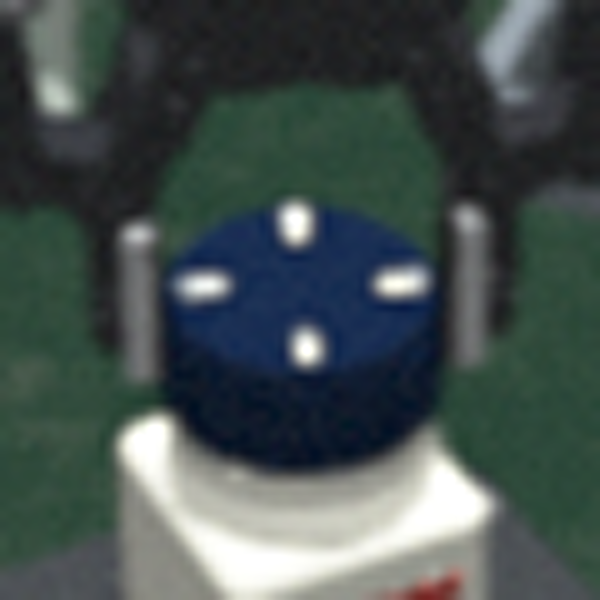

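Marks at crop (295,222), (203,286), (305,347) and (402,283) put the cap at about -54 deg. It has followed the fingers and the moment is rising, so I feel for the stop.

Request:
drive_tool([
  [[0,0,0],0.015],
  [[0,0,0],0.015],
  [[0,0,0],0],
])

```text
t: 11.8
tool_pos: [0.5374, 0.0182, 0.1733]
tool_rot: [-2.791, 1.434, -0.009]
contact_force: [0.6, 3.1, 12.4]
opening: 0.0552
grip_force: 33.6
```

```bash
python3 -c "
from h import *
to(.5355,.0187,.1733)"
```

```text
t 11.8 pos [0.5374 0.0182 0.1733] shift [-0.0016  0.0013 -0.    ] heading -54.38 tilt [ 0.003 -0.006 -1.   ] F [ 0.6  3.1 12.4] M [ 0.52 -0.06  0.68] op 0.0552 q [-0.11 -0.04  1.93  0.    1.24  2.41]
```

Request:
drive_tool([
  [[0,0,0],-0.01],
  [[0,0,0],-0.005],
  [[0,0,0],0],
])

```text
t: 12.1
tool_pos: [0.5374, 0.0182, 0.1733]
tool_rot: [-2.801, 1.414, -0.009]
contact_force: [1.4, 3.3, 11.8]
opening: 0.0547
grip_force: 33.6
```

```bash
python3 -c "
from h import *
to(.5355,.0187,.1733)"
```

```text
t 12.1 pos [0.5374 0.0182 0.1733] shift [-0.0016  0.0013 -0.    ] heading -53.58 tilt [ 0.003 -0.006 -1.   ] F [ 1.4  3.3 11.8] M [0.52 0.   0.26] op 0.0547 q [-0.11 -0.04  1.93  0.    1.24  2.4 ]
```

Stop confirmed: the moment jumped to 0.68 N m in 1.6 deg and dropped on backing off. Now I release.

Request:
drive_tool([
  [[0,0,0],0],
  [[0,0,0],0],
  [[0,0,0],0],
  [[0,0,0],0],
  [[0,0,0],0],
  [[0,0,0],0],
], jaw=0.15)

```text
t: 12.7
tool_pos: [0.5349, 0.0176, 0.1697]
tool_rot: [2.803, -1.417, -0.001]
contact_force: [0.2, -0.3, -0.6]
opening: 0.0726
grip_force: 0.0
```

Run:
```python
from h import *
import pickle
to(.5365,.0185,.1733)
d=vision.get_image("scene");a=pickle.load(open("scene2.pkl","rb"))["image"]
c=lambda i:cv2.resize(i[206:266,276:336],(400,400),interpolation=cv2.INTER_CUBIC)
cv2.imwrite("pics/rel.png",np.hstack([c(a),c(d["image"])]))
un=lambda q:((q-[276,206]+.5)*400/60-.5).round(0).tolist()
for zz in(.120,.1245):
  print(zz,un(proj(d,[[.5368+.0194*np.cos(np.radians(-54+k)),.018+.0194*np.sin(np.radians(-54+k)),zz] for k in(0,90,180,270)])))
```

```text
t 12.7 pos [0.5349 0.0176 0.1697] shift [ 0.0002 -0.0018 -0.0036] heading -53.64 tilt [-0.  0. -1.] F [ 0.2 -0.3 -0.6] M [-0.02  0.03  0.  ] op 0.0726 q [-0.11 -0.04  1.94 -0.    1.24  2.4 ]
0.12 [[200.0, 151.0], [136.0, 194.0], [206.0, 233.0], [270.0, 189.0]]
0.1245 [[199.0, 139.0], [135.0, 182.0], [206.0, 221.0], [270.0, 177.0]]
```

View pics/rel.png

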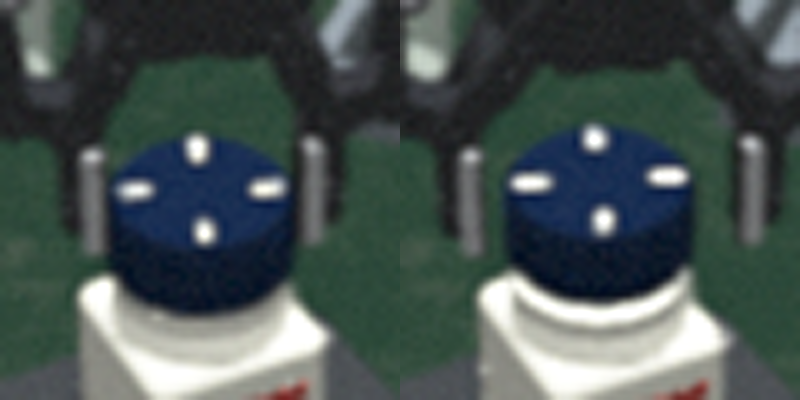

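The cap sprang up: the marks fit z = 0.1245 m, which is the locked height of 88.5 mm. I recentre, raise 5 mm and regrip to lift.

Request:
drive_tool([
  [[0,-0.002,-0.005],0],
  [[0,0,0],0],
  [[0,0,0],0],
])

```text
t: 13.05
tool_pos: [0.537, 0.0188, 0.1755]
tool_rot: [-2.804, 1.417, -0.001]
contact_force: [0.2, 0.3, 0.3]
opening: 0.0725
grip_force: 0.0
```

Request:
drive_tool([
  [[0,0,0],0],
  [[0,0,0],0],
  [[0,0,0],0],
  [[0,0,0],0],
  [[0,0,0],0],
], jaw=1.0, grip_force=40)

```text
t: 13.55
tool_pos: [0.5369, 0.0189, 0.1753]
tool_rot: [-2.803, 1.417, -0.001]
contact_force: [0.8, 1.1, 2.7]
opening: 0.0548
grip_force: 44.7
```

Request:
drive_tool([
  [[0,0,-0.003],0],
  [[0,0,-0.005],0],
  [[0,0,-0.008],0],
  [[0,0,-0.01],0],
  [[0,0,-0.015],0],
  [[0,0,-0.03],0],
  [[0,0,-0.03],0],
  [[0,0,0],0],
  [[0,0,0],0],
])

```text
t: 14.45
tool_pos: [0.5369, 0.0187, 0.2773]
tool_rot: [-2.803, 1.417, -0.003]
contact_force: [-0.3, 0.6, -3.6]
opening: 0.0547
grip_force: 44.2
```

Run:
```python
from h import *
import pickle
to(.544,-.24,.275)
T=pickle.load(open("top0.pkl","rb"))["image"];d=vision.get_image("scene")
a=cv2.resize(T[195:285,365:485],(800,600),interpolation=cv2.INTER_CUBIC)[:, :]
a=cv2.resize(a,(400,300));b=cv2.resize(d["image"],(400,300))
s=cv2.resize(pickle.load(open("scene0.pkl","rb"))["image"][145:245,310:420],(400,300))
b2=cv2.resize(d["image"][110:260,230:430],(400,300))
cv2.imwrite("pics/lift.png",np.vstack([np.hstack([a,s]),np.hstack([b,b2])]))
```

```text
t 14.45 pos [0.5369 0.0187 0.2773] shift [0.2126 0.1476 0.0024] heading -53.65 tilt [ 0.001 -0.001 -1.   ] F [-0.3  0.6 -3.6] M [ 0.01  0.04 -0.01] op 0.0547 q [-0.1  -0.14  1.85 -0.    1.44  2.4 ]
```

View pics/lift.png

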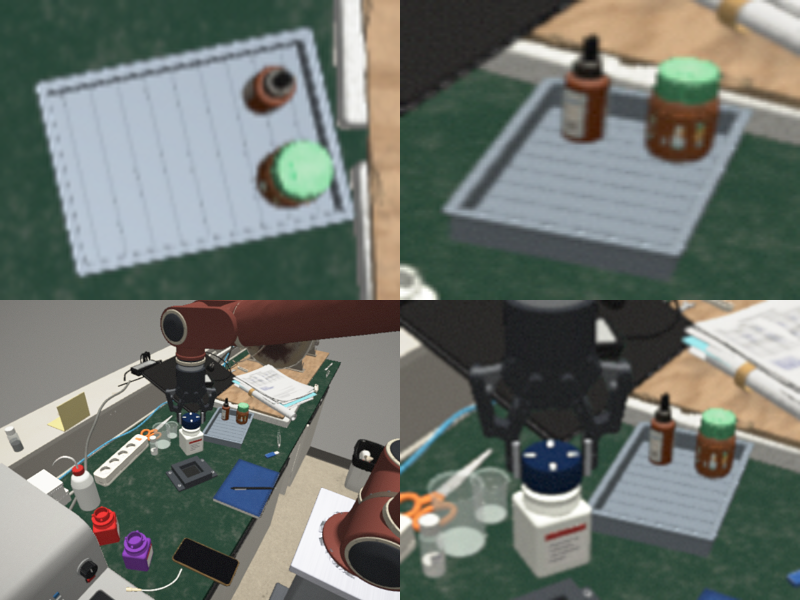

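Run:
```python
from h import *
import pickle
T=pickle.load(open("top0.pkl","rb"))
P=np.array([ray(T,(365-.35+a/3.3333,195-.35+b/3.3333),.030)[:2] for a,b in[(40,85),(312,28),(352,215),(80,272)]])
c=P.mean(0);y=P[0]+P[3]-P[1]-P[2];y/=np.hypot(*y);print(P.round(3).tolist(),c,np.degrees(np.arctan2(*y[::-1]))-90,"place",c+.05*y)
to(*(c+.05*y),.275)
```

```text
[[0.608, -0.163], [0.653, -0.385], [0.5, -0.412], [0.456, -0.192]] [ 0.55410465 -0.28791698] 11.526391857561379 place [ 0.54411368 -0.23892535]
t 14.5 pos [0.5362 0.0188 0.2755] shift [0.2123 0.1464 0.0005] heading -53.64 tilt [-0.001  0.001 -1.   ] F [-0.9  0.4 -4.4] M [ 0.   -0.01 -0.01] op 0.0547 q [-0.1  -0.14  1.85 -0.    1.44  2.4 ]
```

The bottle hangs locked under the cap, clear of the nest, and the tray's free place is at (0.544, -0.239).

Request:
drive_tool([
  [[0.02,0.014,0],0],
  [[0.037,0.0255,0],0],
  [[0.037,0.0255,0],0],
  [[0.037,0.0255,0],0],
  [[0.037,0.0255,0],0],
  [[0.0295,0.02,0],0],
  [[0.015,0.0105,0],0],
  [[0,0,0],0],
  [[0,0,0],0],
])

```text
t: 15.4
tool_pos: [0.5442, -0.2385, 0.2744]
tool_rot: [-2.802, 1.417, 0.005]
contact_force: [-0.1, -0.1, -3.6]
opening: 0.0548
grip_force: 44.2
```

Request:
drive_tool([
  [[0,0,0],-0.1],
  [[0,0,0],-0.12],
  [[0,0,0],-0.12],
  [[0,0,0],-0.12],
  [[0,0,0],-0.12],
  [[0,0,0],-0.09],
  [[0,0,0.02],0],
  [[0,0,0.02],0],
  [[0,0,0],0],
  [[0,0,0],0],
])

```text
t: 16.4
tool_pos: [0.5445, -0.2378, 0.2355]
tool_rot: [-3.113, 0.414, 0.002]
contact_force: [-0.4, 0.6, -2.3]
opening: 0.0546
grip_force: 44.1
```

Run:
```python
from h import *
to(.544,-.239,.171)
d=vision.get_image("scene")
cv2.imwrite("pics/tray.png",cv2.resize(d["image"][130:250,300:460],(800,600),interpolation=cv2.INTER_CUBIC))
```

```text
t 16.4 pos [ 0.5445 -0.2378  0.2355] shift [-0.0001  0.0014  0.0645] heading -15.16 tilt [-0.002 -0.001 -1.   ] F [-0.4  0.6 -2.3] M [ 0.02 -0.02 -0.03] op 0.0546 q [-0.54  0.03  1.75  0.    1.36  1.3 ]
```

View pics/tray.png

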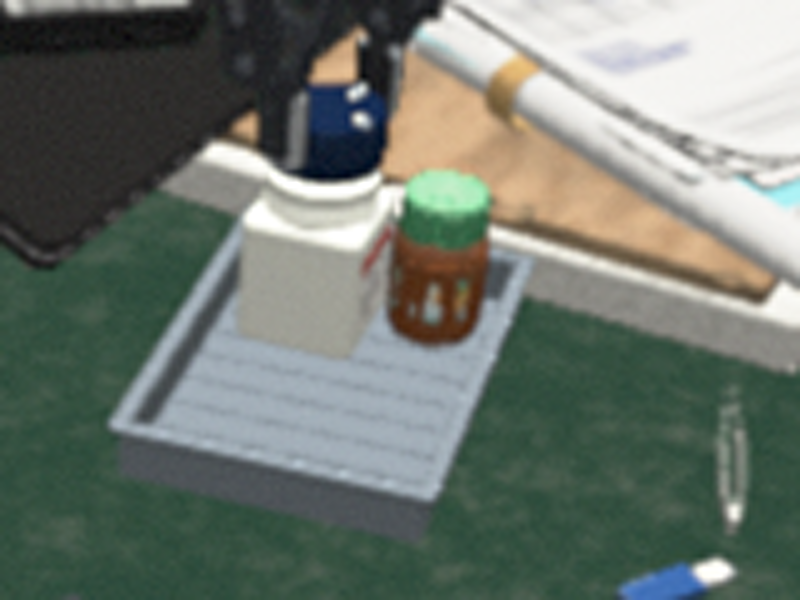

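The bottle hangs over the free half, square to the tray (base corners near (240,335) and (348,352)), with the jar to its right at (440,260). I lower it.

Request:
drive_tool([
  [[0,0.0005,0.02],0],
  [[0,0,0.02],0],
  [[0,0,0.015],0],
  [[0,0,0.006],0],
  [[0,0,0.002],0],
  [[0,0,0],0],
  [[0,0,0],0],
])

```text
t: 17.15
tool_pos: [0.5452, -0.24, 0.1743]
tool_rot: [3.113, -0.417, 0.003]
contact_force: [-0.7, -0.2, -3.0]
opening: 0.0546
grip_force: 44.1
```

Request:
drive_tool([
  [[0,0,0.001],0],
  [[0,0,0.001],0],
  [[0,0,0],0],
  [[0,0,0],0],
])

```text
t: 17.55
tool_pos: [0.5445, -0.2397, 0.171]
tool_rot: [-3.114, 0.417, 0.0]
contact_force: [0.3, 0.2, -2.8]
opening: 0.0548
grip_force: 44.1
```

Request:
drive_tool([
  [[0,0,0.001],0],
  [[0,0,0.0005],0],
  [[0,0,0],0],
  [[0,0,0],0],
])

```text
t: 17.95
tool_pos: [0.5446, -0.2396, 0.1696]
tool_rot: [-3.114, 0.417, -0.0]
contact_force: [-0.9, -0.0, -2.9]
opening: 0.0552
grip_force: 44.2
```

Request:
drive_tool([
  [[0,0,0.0005],0],
  [[0,0,0],0],
  [[0,0,0],0],
])

```text
t: 18.25
tool_pos: [0.5447, -0.2397, 0.1694]
tool_rot: [3.114, -0.417, 0.001]
contact_force: [0.4, 1.1, 0.3]
opening: 0.0549
grip_force: 44.5
```

Request:
drive_tool([
  [[0,0,0],0],
  [[0,0,0],0],
  [[0,0,0],0],
  [[0,0,0],0],
  [[0,0,0],0],
  [[0,0,0],0],
], jaw=0.15)

```text
t: 18.85
tool_pos: [0.5446, -0.2397, 0.1691]
tool_rot: [3.114, -0.417, 0.0]
contact_force: [-0.2, 0.8, 0.3]
opening: 0.0727
grip_force: 0.0
```

Request:
drive_tool([
  [[0,0,-0.01],0],
  [[0,0,-0.02],0],
  [[0,0,-0.03],0],
  [[0,0,-0.04],0],
  [[0,0,-0.04],0],
  [[0,0,-0.03],0],
  [[0,0,0],0],
  [[0,0,0],0],
  [[0,0,0],0],
])

```text
t: 19.75
tool_pos: [0.544, -0.2394, 0.3375]
tool_rot: [-3.113, 0.417, 0.004]
contact_force: [-0.8, -0.2, -0.3]
opening: 0.0729
grip_force: 0.0
```

Run:
```python
from h import *
to(.544,-.239)
d=vision.get_image("scene")
cv2.imwrite("pics/end.png",cv2.resize(d["image"][130:250,300:460],(800,600),interpolation=cv2.INTER_CUBIC))
```

```text
t 19.75 pos [ 0.544  -0.2394  0.3375] shift [-0.0001 -0.0004  0.    ] heading -15.25 tilt [-0.002 -0.001 -1.   ] F [-0.8 -0.2 -0.3] M [-0.01 -0.01  0.03] op 0.0729 q [-0.54 -0.04  1.65 -0.    1.53  1.3 ]
```

View pics/end.png

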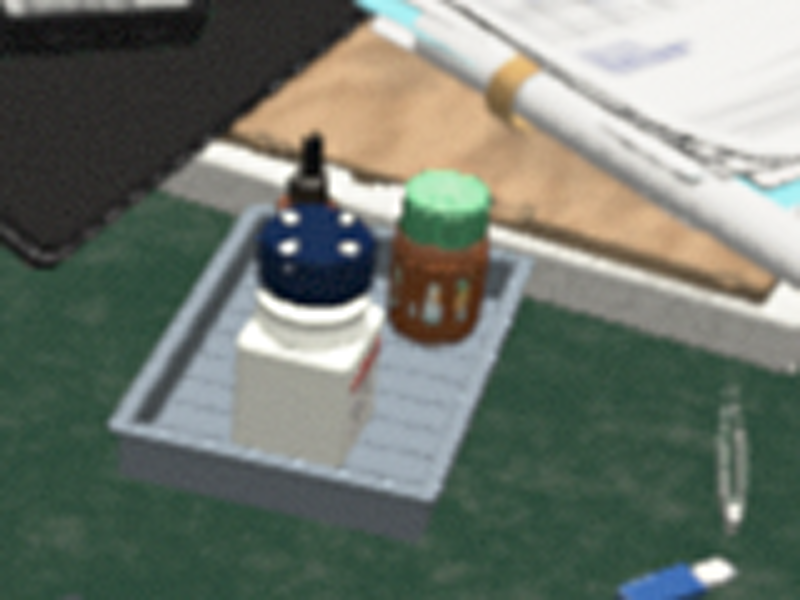

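The capped bottle stands upright on the tray floor (cap at (317,250)). The jar (440,260) and dropper (312,180) are undisturbed, and the gripper is clear.

```bash
python3 -c "
from station import ctrl
print(ctrl.finish_job())"
```

```text
the job is handed in; nothing more can be done
None
```

The bottle is capped, locked and standing upright in the tray's free half, with the jar and dropper bottle undisturbed; I handed the job in at about 20 s, and the turning moment at the cap's stop peaked at 0.68 N m (about 34 N added to the press by your figure).

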